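# Line up the microscope filter cubes on the shelf

### The arm

A 7-joint arm with a two-finger parallel gripper is mounted at the origin on the work surface. World frame = base frame: x ahead of the robot, y to its left, z up, the work surface at z = 0. Lengths are in mm, angles in rad, forces in N, time in s.
With the tool pointing down it reaches from about 400 to 875 mm from the base axis. Payload 4.4 kg.
Tool frame: the origin (TCP) lies at the very end of the fingers, on their centre line; the grasp point (between the pads) lies 19 mm behind it; z points along the fingers, y is the line along which they close (so a half turn about z gives the same grasp; the last joint's range is limited). The gripper opens to 85 mm and grips with 20 to 120 N. Pads are 22 mm wide; open, the fingers measure 114 mm over their backs; the gripper's body (76 mm by 85 mm) begins 54 mm behind the grasp point. The pads swing forward as they close: fully open they stand 13 mm farther back than shut.
Start: joints at [1.145, 0.628, 0.038, 1.517, -0.027, 0.996, -0.02], TCP at [228.885, -608.383, 231.313] pointing down, gripper open.
Joint ranges: [-3.06, 3.06], [-0.37, 2.12], [-1.25, 1.32], [0.18, 2.47], [-1.1, 4.24], [0.23, 1.98], [-2.94, 2.94]. Speed limits (rad/s): [2.57, 2.57, 3.14, 3.14, 3.14, 3.14, 3.14].

### API

Orientations are given as [roll, pitch, yaw] about the fixed x, y, z axes, in that order (R = Rz(yaw) Ry(pitch) Rx(roll)).
In Python, from cell import monitor, viewer, workorder gives the robot as it stands.
- The arm moves only by the tool arm_command, never from a script. Its argument "series" is one flat list of numbers, 5 for each row, row after row: the opening in per cent of the stroke, from 0 (shut) to 100 (fully open), then the shift along the tool's x, y, z in cm, then the turn about the tool's z in degrees. In form: [claw, x, y, z, roll, claw, x, y, z, roll, ...]. A call has exactly 5 rows; each row is the pose to reach, as a shift and turn from the pose commanded when the call began, along the tool's axes at that moment; what a row does not reach only later rows make up. A row lasts 1/12 s, in which the tool goes at most 41.7 mm and 7.16 degrees, less where a joint would pass 70% of its speed; a pose out of reach is approached as far as the arm can. A call with a gripper value outside its range is refused whole. The fingers move at their own pace and stop on an object; the grip force is fixed at half the most. Time passes only in rows, so rows that repeat a pose let the fingers close, or fill a call up. It gives the time, the measured TCP pose, the force, the opening and the grip force at its end, in the units of the state.
- monitor.read_state(): the state, without advancing time (a new reading comes with each control period).
- viewer.get_image(name): name is "scene" or "top"; returns (picture, depth): 480x640x3 uint8, red, green, blue; 480x640 float32, mm along the optical axis (not along the pixel's ray), 0 where there is no reading.
- viewer.camera_model(name): a dict with "mtx" (3x3 intrinsics, pixels), "dist_coeffs" ([k1, k2, p1, p2, k3] as OpenCV has them; the pictures are not rectified), "R" (3x3) and "t" (3): a world point X has camera coordinates R X + t. Camera axes: x right, y down, z forward; pixel columns grow to the right and rows downward; lengths in mm; the calibration is good to about 2 mm. A picture is of the moment at which its call begins. camera_model takes no time and is no camera call.
- workorder.finish_job(): hands the job in; it is judged then, once.
The state is a dict: "clock": time; "qpos": joint angles; "qd": joint speeds; "tau": joint torques, N m; "eef_pos": TCP position; "tool_rot": TCP orientation; "force": force on the tool from outside, world axes, zero at the start; "torque": the same for the moment, N m; "width": finger opening in mm; "gripper_force": force on a finger pad.
Only numpy, scipy, OpenCV 4.12 (cv2) and the standard library are available. Lean on these libraries where they do the work, as an engineer would, in place of code of your own. Each camera call takes 0.05 s, during which the arm holds its last target. There are 200 camera calls.

### The job

Put the green, yellow and red filter cubes away on the black raised shelf so that they carry on the row that the blue cube begins: blue, green, yellow, red from left to right as seen from the robot, all upright, close side by side with less than a centimetre between neighbours (touching is fine), narrow window faces to the front, square and in one straight line with the blue cube. Leave the blue cube where it stands, set each cube down gently without dropping or tipping it, and leave the other things on the bench and shelf alone.

Things in the scene. Friction and masses are not known exactly. Their poses are not given: they have to be found in the camera images.
- shelf_top (a point): centre of the top surface of the shelf: a fixed black perforated breadboard 130 mm deep (its x, away from the robot) x 360 mm wide (its y, to the left seen from the robot) on four short pillars, top 70 mm above the bench. It has no back wall and no front lip; at its left (+y) end an aluminium bookend 5 mm thick stands 45 mm above the top, its inner face 175 mm from the centre. The shelf stands turned by up to 0.15 rad
- blue_center (a point): microscope filter cube: a silver block 50 mm deep (its x) x 36 mm wide (its y) x 56 mm high (its z), 0.10 to 0.21 kg, its top 10 mm coloured blue, with a round blue window on each of its two narrow 36 mm faces (the ends of its x axis; both ends are alike). The point is the centre of the block, 28 mm above its underside. It stands upright on the shelf near the bookend, parallel to the shelf's axes, and is the start of the row
- green_center (a point): microscope filter cube: a silver block 50 mm deep (its x) x 36 mm wide (its y) x 56 mm high (its z), 0.10 to 0.21 kg, its top 10 mm coloured green, with a round green window on each of its two narrow 36 mm faces (the ends of its x axis; both ends are alike). The point is the centre of the block, 28 mm above its underside. It stands upright on the bench in front of the shelf, turned up to 0.6 rad from the robot's x axis; which colour stands where varies
- yellow_center (a point): microscope filter cube: a silver block 50 mm deep (its x) x 36 mm wide (its y) x 56 mm high (its z), 0.10 to 0.21 kg, its top 10 mm coloured yellow, with a round yellow window on each of its two narrow 36 mm faces (the ends of its x axis; both ends are alike). The point is the centre of the block, 28 mm above its underside. It stands upright on the bench in front of the shelf, turned up to 0.6 rad from the robot's x axis; which colour stands where varies
- red_center (a point): microscope filter cube: a silver block 50 mm deep (its x) x 36 mm wide (its y) x 56 mm high (its z), 0.10 to 0.21 kg, its top 10 mm coloured red, with a round red window on each of its two narrow 36 mm faces (the ends of its x axis; both ends are alike). The point is the centre of the block, 28 mm above its underside. It stands upright on the bench in front of the shelf, turned up to 0.6 rad from the robot's x axis; which colour stands where varies
- dish: clear-white round sample dish with lid, 55 mm across, 16 mm high, standing on the shelf near its right end; bystander. Origin: centre of its underside
- mouse: black computer mouse with a yellow sticker, 105 x 60 x 32 mm, on the bench at the right; bystander. Origin: centre of its underside
- mug: white mug, 80 mm across, 95 mm high, on the bench at the left; bystander. Origin: centre of its underside
- driver: screwdriver with a red handle, 170 mm long, lying on the bench at the left of the shelf; bystander. Origin: under its middle
- jar: amber glass jar with a white cap, 56 mm across, 70 mm high, on the bench at the right of the shelf; bystander. Origin: centre of its underside
Mind the look-alikes: they are no part of the job. What is shaped like the part that bears yellow_center but brown or white is not meant.

How it is judged:
By the outcome, as a careful person would: the job done as asked, in the order asked, and still so for the second after the job is handed in, with the robot touching nothing.
It also fails if it takes over 58 s, if anything falls off the work surface, if the arm or the gripper's body presses on something with over 40 N, if the wrist force passes 120 N, or if a joint passes its speed limit or range.

## Working session

There is one attempt and no reset: what is moved stays moved. The work goes in short steps, Python scripts to look and compute and a tool call to move; the robot and the scene stay as the last step left them, time stands still between calls to the robot, and variables do not carry over. Pictures are saved under pics/ and viewed, at most 10 in all, crops included, and the job is handed in when it is done.

Besides the shell and the picture viewer there is one more tool, called after "Call:" as name(argument=value, ...) on one line, values as JSON. arm_command: Moves the arm, as the interface text tells. Its arguments: {"type":"object","properties":{"series":{"type":"array","items":{"type":"number"}}},"required":["series"]}

```bash
mkdir -p pics
python3 - <<'E'
from cell import monitor, viewer
import cv2,numpy as np
for n in("scene","top"):
    p,d=viewer.get_image(n); cv2.imwrite(f"pics/{n}0.png",p[:,:,::-1]); np.savez(f"pics/{n}0.npz",p=p,d=d)
    m=viewer.camera_model(n); print(n,{k:np.round(v,3).tolist() for k,v in m.items()})
print(monitor.read_state())
E
```

```text
scene {'mtx': [[492.334, 0.0, 319.008], [0.0, 492.334, 235.734], [0.0, 0.0, 1.0]], 'dist_coeffs': [0.025, 0.0, 0.0, 0.0, 0.0], 'R': [[0.693, 0.721, 0.001], [0.53, -0.508, -0.679], [-0.489, 0.471, -0.734]], 't': [-341.605, -218.965, 1427.648]}
top {'mtx': [[593.255, 0.0, 319.803], [0.0, 593.255, 238.24], [0.0, 0.0, 1.0]], 'dist_coeffs': [-0.181, 0.0, 0.0, 0.0, 0.0], 'R': [[0.008, -1.0, -0.0], [-0.995, -0.008, -0.099], [0.099, 0.001, -0.995]], 't': [-0.263, 519.619, 1492.343]}
{'clock': 0.1, 'qpos': array([ 1.14519724,  0.62924258,  0.03843952,  1.51826579, -0.02699579,
        0.99631295, -0.01997756]), 'qd': array([ 0.00084707, -0.00069139,  0.00035901, -0.00286624,  0.00063072,
        0.0004601 ,  0.0002976 ]), 'tau': array([ 3.24419925e-03, -5.64531076e+01,  1.23040058e+00, -1.93973386e+01,
        1.13355916e-02,  5.39954563e-03,  4.01499540e-05]), 'eef_pos': array([ 228.68831349, -607.84094018,  230.48882956]), 'tool_rot': array([-3.13988183e+00,  1.71493979e-05,  3.59828129e-01]), 'force': array([ 0.1876426 , -0.19339813, -0.05483921]), 'torque': array([-0.06332826, -0.00418708,  0.00218663]), 'gripper_force': 0.0, 'width': 85.07573647303121}
```

View pics/top0.png

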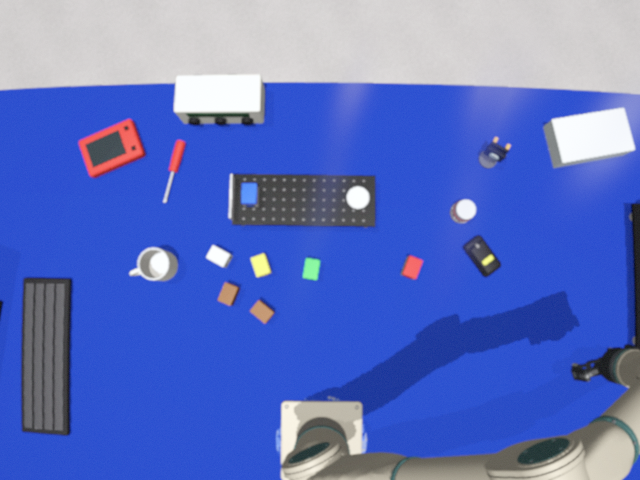

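View pics/scene0.png

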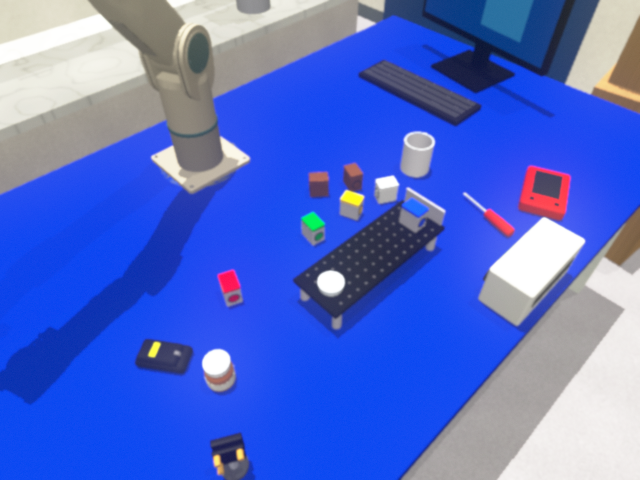

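```bash
cat > h.py <<'E'
from cell import monitor, viewer
import cv2,numpy as np
def cast(n,uv,z):
    m=viewer.camera_model(n);R=np.array(m["R"]);t=np.array(m["t"])
    u=cv2.undistortPoints(np.float64(uv).reshape(-1,1,2),np.array(m["mtx"]),np.array(m["dist_coeffs"])).reshape(-1,2)
    r=np.c_[u,np.ones(len(u))]@R; c=-R.T@t
    return c+r*((z-c[2])/r[:,2])[:,None]
def rect(pts):
    (c,(w,h),a)=cv2.minAreaRect(np.float32(pts[:,:2]))
    if w<h: w,h,a=h,w,a+90
    a=(a+90)%180-90   # direction of the long side from world x
    return np.round(c,1),round(w,1),round(h,1),round(a,1)
HS={"green":(45,80),"yellow":(22,36),"red":(172,5),"blue":(100,130)}
def mask(p,k):
    hsv=cv2.cvtColor(p,cv2.COLOR_RGB2HSV);a,b=HS[k];H=hsv[...,0]
    hm=(H>=a)&(H<=b) if a<b else (H>=a)|(H<=b)
    return (hm&(hsv[...,1]>110)&(hsv[...,2]>110)).astype(np.uint8)
def find(p,k,box,z,n="top"):
    x0,y0,x1,y1=box;S=6
    c=cv2.resize(p[y0:y1,x0:x1],None,fx=S,fy=S,interpolation=cv2.INTER_CUBIC)
    m=mask(c,k)
    cs=cv2.findContours(m,cv2.RETR_EXTERNAL,cv2.CHAIN_APPROX_NONE)[0]
    q=max(cs,key=cv2.contourArea).reshape(-1,2)
    uv=(q+.5)/S-.5+[x0,y0]
    return rect(cast(n,uv,z)),uv.mean(0).round(1)
E
python3 - <<'E'
from h import *
d=np.load("pics/top0.npz");p=d["p"];D=d["d"]
for k,b,z in(("green",(295,250,330,290),56),("yellow",(245,245,278,285),56),("red",(395,250,430,285),56),("blue",(239,180,262,208),126)):
    print(k,find(p,k,b,z))
    hsv=cv2.cvtColor(p,cv2.COLOR_RGB2HSV); print(hsv[(b[1]+b[3])//2,(b[0]+b[2])//2])
# shelf: dark pixels
m=(p[160:240,220:390].max(2)<70).astype(np.uint8); m=cv2.morphologyEx(m,cv2.MORPH_CLOSE,np.ones((5,5)))
q=max(cv2.findContours(m,0,1)[0],key=cv2.contourArea).reshape(-1,2)+[220,160]
print("shelf",rect(cast("top",q,70)))
print("depth cam z",D[269,312],D[194,249])
print("rm",R if 0 else cast("top",[[219,256],[228,294],[262,312],[158,264],[357,197]],[56,56,56,95,86][0]).round())
cv2.imwrite("pics/c1.png",cv2.resize(p[165:325,195:435][:,:,::-1],None,fx=3.3,fy=3.3,interpolation=cv2.INTER_CUBIC))
E
```

```text
green ((array([440.3,  25.1]), 51.6, 35.7, -8.9), array([311. , 268.6]))
[ 67 112 249]
yellow ((array([435.3, 131.2]), 7.9, 1.7, -2.1), array([268.6, 270.3]))
[ 31 105 255]
red ((array([ 445.9, -226.7]), 50.5, 36.1, -20.5), array([411.4, 267.1]))
[  0 143 246]
blue ((array([615.8, 177.1]), 61.0, 42.6, -0.5), array([248.4, 193.2]))
[109 157 251]
shelf (array([615.8, 133.5]), 172.3, 112.1, -89.7)
depth cam z 1481.0934 1430.6172
rm [[470. 257.  56.]
 [375. 232.  56.]
 [331. 146.  56.]
 [448. 413.  56.]
 [622. -89.  56.]]
```

View pics/c1.png

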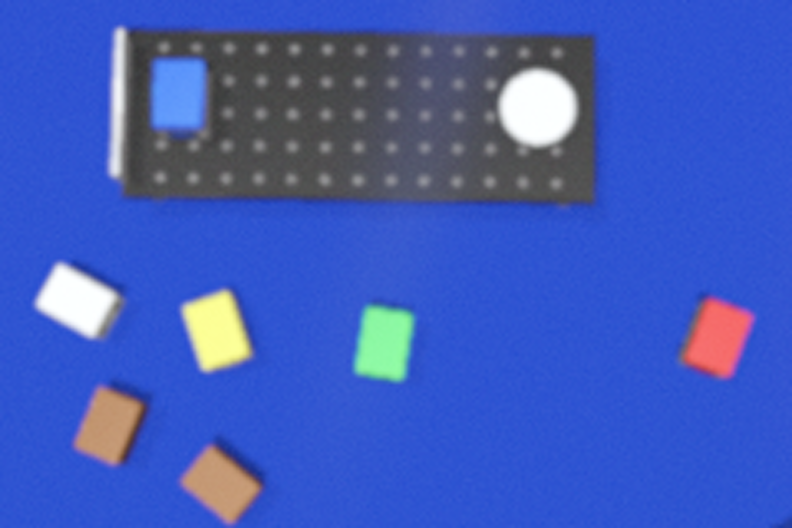

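The crop shows yellow at about (261,265), green at (312,269) and red at (412,267). The white block (219,256) and the brown blocks (228,294) and (262,312) are look-alikes. Yellow is the only one whose top is actually yellow. Next I refine the masks.

```bash
python3 - <<'E'
s=open('h.py').read().replace("(hsv[...,1]>110)&(hsv[...,2]>110)","(hsv[...,1]>70)&(hsv[...,2]>(190 if k=='blue' else 110))").replace('"blue":(100,130)','"blue":(100,114)')
open('h.py','w').write(s)
E
python3 - <<'E'
from h import *
d=np.load("pics/top0.npz");p=d["p"];D=d["d"]
for k,b,z in(("green",(295,250,330,290),56),("yellow",(245,245,278,285),56),("red",(395,250,430,285),56),("blue",(236,178,264,210),126)):
    print(k,find(p,k,b,z))
c=p[160:245,218:390]; hsv=cv2.cvtColor(c,cv2.COLOR_RGB2HSV); print(hsv[5,5],hsv[34,30],hsv[30,90],hsv[50,16])
m=(hsv[...,1]<130).astype(np.uint8); m=cv2.morphologyEx(m,cv2.MORPH_CLOSE,np.ones((5,5)));
q=max(cv2.findContours(m,0,1)[0],key=cv2.contourArea).reshape(-1,2)+[218,160]
w=cast("top",q,70);print("shelf",rect(w),cv2.boxPoints(cv2.minAreaRect(np.float32(w[:,:2]))).round())
# front/back edges by fit
for u0,u1 in((30,140),):
    pts=[[u+218,160+np.where(m[:,u])[0].max()+.5] for u in range(u0,u1)]
    pb=[[u+218,160+np.where(m[:,u])[0].min()-.5] for u in range(u0,u1)]
    for nme,a in(("front",pts),("back",pb)):
        W=cast("top",a,70);f=np.polyfit(W[:,1],W[:,0],1);print(nme,f,np.degrees(np.arctan(f[0])))
# depth-based points on blue top
K=viewer.camera_model("top")
R=np.array(K["R"]);t=np.array(K["t"])
for u,v in((249,194),(312,269),(261,265),(412,267),(300,200)):
    z=np.median(D[v-2:v+3,u-2:u+3]);x=cv2.undistortPoints(np.float64([[[u,v]]]),np.array(K["mtx"]),np.array(K["dist_coeffs"])).ravel()
    print((R.T@(np.array([x[0]*z,x[1]*z,z])-t)).round(1))
E
```

```text
green ((array([440.3,  25.1]), 51.6, 35.7, -8.9), array([311. , 268.6]))
yellow ((array([448.3, 151.6]), 51.6, 36.9, 19.4), array([260.6, 264.9]))
red ((array([ 446.1, -226.1]), 50.5, 37.1, -20.8), array([411.3, 267.1]))
blue ((array([617.9, 176.8]), 52.4, 38.5, 1.3), array([248.6, 193. ]))
[113 198 210] [109 161 250] [120  28  83] [165   7  76]
shelf (array([612.9,  52.7]), 368.0, 129.8, 89.6) [[ 547. -131.]
 [ 676. -132.]
 [ 679.  236.]
 [ 549.  237.]]
front [5.65612359e-03 5.47725517e+02] 0.32406855444580057
back [2.04334021e-03 6.75804296e+02] 0.1170746073117947
[615.6 175.9 125.9]
[439.3  22.9  55.7]
[448.1 150.7  55.7]
[ 446.1 -227.9   55.3]
[610.9  54.4  70.3]
```

```bash
cat > go.py <<'E'
import sys,numpy as np
from cell import monitor
s=monitor.read_state();x,y,z,yaw=map(float,sys.argv[1:5])
p=s["eef_pos"];a=s["tool_rot"][2]
d=np.array([x,y,z])-p;c,n=np.cos(a),np.sin(a)
print("shift cm",np.round([(c*d[0]+n*d[1])/10,(n*d[0]-c*d[1])/10,-d[2]/10],2),"roll",round((np.degrees(a)-yaw+180)%360-180,1),"| clock",s["clock"],"pos",p.round(1),"rpy",np.degrees(s["tool_rot"]).round(1),"w",round(s["width"],1),"F",s["force"].round(1))
E
python3 go.py 440 25 160 81
```

```text
shift cm [ 42.06 -51.79   7.05] roll -60.4 | clock 0.1 pos [ 228.7 -607.8  230.5] rpy [-179.9    0.    20.6] w 85.1 F [ 0.2 -0.2 -0.1]
```

Call:
arm_command(series=[100,2.5,-3.1,0,0,100,5,-6.2,0,0,100,7.5,-9.3,0,0,100,10,-12.4,0,0,100,12.5,-15.5,0,0])

```text
clock: 0.52
eef_pos: [291.4, -417.2, 231.0]
tool_rot: [-3.141, 0.0, 0.359]
force: [0.7, 0.6, 0.3]
width: 85.3
gripper_force: 0.0
```

Call:
arm_command(series=[100,2.5,-3.1,0,-7,100,5,-6.2,0,-14,100,7.5,-9.3,0,-21,100,10,-12.4,0,-28,100,12.5,-15.5,0,-35])

```text
clock: 0.93
eef_pos: [353.7, -228.3, 231.3]
tool_rot: [3.142, 0.0, 0.976]
force: [0.0, -0.2, -0.4]
width: 85.5
gripper_force: 0.0
```

```bash
python3 go.py 440 25 160 81
```

```text
shift cm [25.82 -7.04  7.13] roll -25.1 | clock 0.9333 pos [ 353.7 -228.3  231.3] rpy [180.    0.   55.9] w 85.5 F [ 0.  -0.2 -0.4]
```

Call:
arm_command(series=[100,4,-1.1,0,-7,100,7.8,-2.1,0,-14,100,11.6,-3.1,0,-21,100,15.4,-4.2,0,-25,100,19.2,-5.2,0,-25])

```text
clock: 1.35
eef_pos: [419.2, -40.6, 231.3]
tool_rot: [-3.141, 0.0, 1.41]
force: [0.3, -0.6, 0.7]
width: 85.3
gripper_force: 0.0
```

```bash
python3 go.py 440 25 160 81
```

```text
shift cm [6.81 1.01 7.13] roll -0.2 | clock 1.35 pos [419.2 -40.6 231.3] rpy [-180.     0.    80.8] w 85.3 F [ 0.3 -0.6  0.7]
```

Call:
arm_command(series=[100,2.5,0.4,2.5,0,100,5,0.8,5,0,100,6.6,1,7,0,100,6.6,1,7,0,100,6.6,1,7,0])

```text
clock: 1.77
eef_pos: [438.9, 21.7, 160.5]
tool_rot: [-3.139, 0.001, 1.409]
force: [-0.6, -0.1, -0.1]
width: 85.5
gripper_force: 0.0
```

```bash
python3 go.py 440 25 15 81
python3 - <<'E'
from h import *
p,_=viewer.get_image("scene");cv2.imwrite("pics/s1.png",cv2.resize(p[130:330,200:460][:,:,::-1],None,fx=3,fy=3,interpolation=cv2.INTER_CUBIC))
E
```

```text
shift cm [ 0.35  0.05 14.55] roll -0.2 | clock 1.7667 pos [438.9  21.7 160.5] rpy [-179.8    0.    80.8] w 85.5 F [-0.6 -0.1 -0.1]
```

View pics/s1.png

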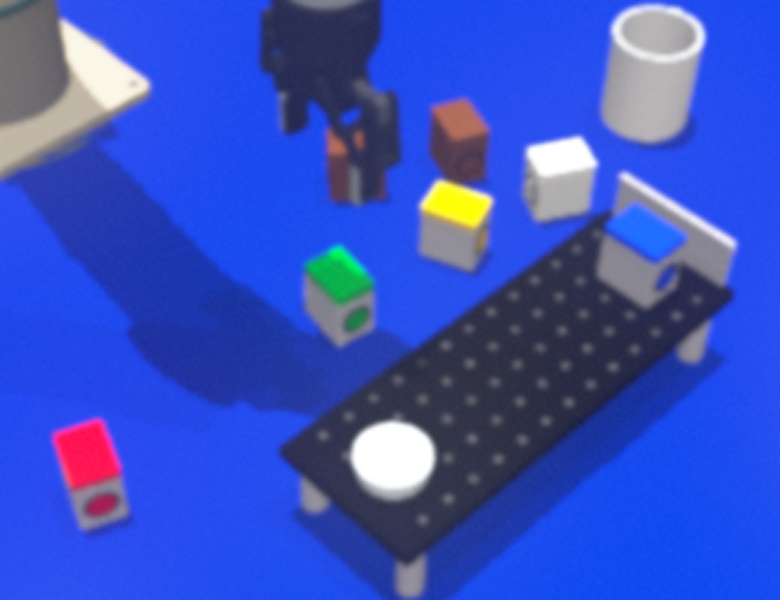

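The gripper hangs open above the green cube, which is at about (340,275) in this crop. Its fingers are separated along the cube's long axis, so I descend and grip.

Call:
arm_command(series=[100,0.35,0.05,3.5,0,100,0.35,0.05,7,0,100,0.35,0.05,10,0,100,0.35,0.05,12.5,0,100,0.35,0.05,14.5,0])

```text
clock: 2.23
eef_pos: [438.0, 20.8, 24.3]
tool_rot: [-3.135, 0.009, 1.405]
force: [0.8, -0.3, 0.4]
width: 85.8
gripper_force: 0.0
```

Call:
arm_command(series=[60,0,0,0,0,40,0,0,0,0,20,0,0,0,0,20,0,0,0,0,20,0,0,0,0])

```text
clock: 2.65
eef_pos: [440.9, 22.9, 27.4]
tool_rot: [3.142, 0.003, 1.406]
force: [0.4, -1.7, 8.9]
width: 49.2
gripper_force: 62.9
```

```bash
python3 go.py 617 138 140 89.8
```

```text
shift cm [ 14.25  15.48 -11.26] roll -9.2 | clock 2.65 pos [440.9  22.9  27.4] rpy [180.    0.2  80.6] w 49.2 F [ 0.4 -1.7  8.9]
```

Call:
arm_command(series=[20,0,0,-2.5,0,20,0,0,-5.5,0,20,0,0,-9,0,20,1,1,-12,0,20,3,3.3,-12,0])

```text
clock: 3.07
eef_pos: [477.7, 46.5, 151.2]
tool_rot: [3.14, 0.004, 1.405]
force: [1.0, -0.6, -1.8]
width: 49.3
gripper_force: 62.9
```

Call:
arm_command(series=[20,2.5,2.7,0,-3,20,5,5.4,0,-6,20,7.5,8.1,0,-9,20,9.5,10.3,0,-9,20,11,12,0,-9])

```text
clock: 3.48
eef_pos: [615.9, 139.3, 145.9]
tool_rot: [-3.14, 0.0, 1.566]
force: [-0.8, -2.5, -0.2]
width: 49.2
gripper_force: 62.9
```

```bash
python3 go.py 617 137 140 89.8
python3 - <<'E'
from h import *
p,_=viewer.get_image("scene");cv2.imwrite("pics/s2.png",cv2.resize(p[130:330,260:520][:,:,::-1],None,fx=3,fy=3,interpolation=cv2.INTER_CUBIC))
E
```

```text
shift cm [-0.22  0.11  0.59] roll -0.1 | clock 3.4833 pos [615.9 139.3 145.9] rpy [-179.9    0.    89.7] w 49.2 F [-0.8 -2.5 -0.2]
```

View pics/s2.png

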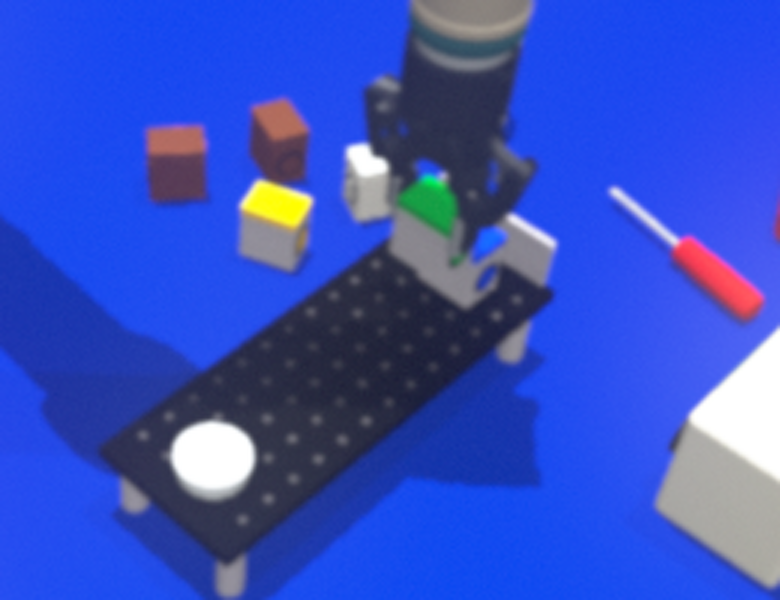

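Call:
arm_command(series=[20,-0.2,0.1,0,0,20,-0.45,0.15,0,0,20,-0.5,0.15,1.5,0,20,-0.5,0.15,3,0,20,-0.5,0.15,3,0])

```text
clock: 3.95
eef_pos: [612.5, 129.3, 112.7]
tool_rot: [-3.133, 0.006, 1.564]
force: [-1.5, -0.8, -1.4]
width: 49.6
gripper_force: 62.8
```

```bash
python3 go.py 617.5 134.5 98.5 89.8
```

```text
shift cm [0.52 0.49 1.42] roll -0.2 | clock 3.95 pos [612.5 129.3 112.7] rpy [-179.5    0.3   89.6] w 49.6 F [-1.5 -0.8 -1.4]
```

Call:
arm_command(series=[20,0,0,0,0,20,0,0,0,0,20,0,0,0,0,20,0,0,0,0,20,0,0,0,0])

```text
clock: 4.37
eef_pos: [615.7, 132.0, 115.6]
tool_rot: [-3.139, 0.003, 1.564]
force: [0.7, -0.3, -0.9]
width: 48.9
gripper_force: 62.8
```

```bash
python3 go.py 617.5 134.5 98.5 89.8
```

```text
shift cm [0.25 0.18 1.71] roll -0.2 | clock 4.3667 pos [615.7 132.  115.6] rpy [-179.9    0.2   89.6] w 48.9 F [ 0.7 -0.3 -0.9]
```

Call:
arm_command(series=[20,0.12,0.1,0.5,-0.1,20,0.25,0.2,1,-0.2,20,0.25,0.2,1.5,-0.2,20,0.25,0.2,1.5,-0.2,20,0.25,0.2,1.5,-0.2])

```text
clock: 4.78
eef_pos: [616.9, 134.3, 99.0]
tool_rot: [-3.137, 0.003, 1.568]
force: [-0.2, 0.2, -1.7]
width: 49.0
gripper_force: 62.8
```

Call:
arm_command(series=[20,0,0,0,0,20,0,0,0,0,20,0,0,0,0,20,0,0,0,0,20,0,0,0,0])

```text
clock: 5.2
eef_pos: [617.4, 134.4, 100.0]
tool_rot: [-3.138, 0.003, 1.568]
force: [0.8, -0.3, -0.5]
width: 48.9
gripper_force: 62.8
```

```bash
python3 go.py 617.5 134.5 97.4 89.8
python3 - <<'E'
from h import *
p,_=viewer.get_image("scene");cv2.imwrite("pics/s3.png",cv2.resize(p[180:260,370:470][:,:,::-1],None,fx=7,fy=7,interpolation=cv2.INTER_CUBIC))
E
```

```text
shift cm [0.01 0.01 0.26] roll 0.0 | clock 5.2 pos [617.4 134.4 100. ] rpy [-179.8    0.2   89.8] w 48.9 F [ 0.8 -0.3 -0.5]
```

View pics/s3.png

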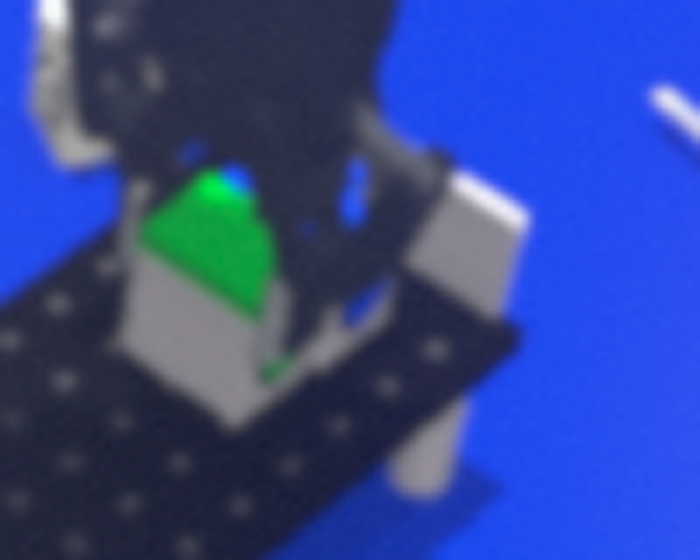

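Green is held just above the shelf beside blue, level and in line. I lower it the last 2–3 mm.

Call:
arm_command(series=[20,0,0,0.07,0,20,0,0,0.14,0,20,0,0,0.2,0,20,0,0,0.26,0,20,0,0,0.26,0])

```text
clock: 5.67
eef_pos: [617.3, 134.4, 97.6]
tool_rot: [-3.138, 0.003, 1.568]
force: [-1.1, -1.4, 2.6]
width: 49.3
gripper_force: 63.1
```

Call:
arm_command(series=[62,0,0,0.05,0,66,0,0,0.05,0,80,0,0,0,0,100,0,0,0,0,100,0,0,0,0])

```text
clock: 6.08
eef_pos: [617.4, 134.4, 97.2]
tool_rot: [-3.138, 0.003, 1.568]
force: [-1.0, -0.3, 0.1]
width: 85.1
gripper_force: 0.0
```

Call:
arm_command(series=[100,0,0,-0.5,0,100,0,0,-2,0,100,0,0,-5,0,100,0,0,-8,0,100,0,0,-8,0])

```text
clock: 6.5
eef_pos: [621.1, 136.6, 183.5]
tool_rot: [3.135, -0.0, 1.568]
force: [1.4, 0.5, 0.4]
width: 85.3
gripper_force: 0.0
```

```bash
python3 go.py 448 150.6 180 109.4
```

```text
shift cm [  1.35 -17.31   0.35] roll -19.6 | clock 6.5 pos [621.1 136.6 183.5] rpy [179.6  -0.   89.8] w 85.3 F [1.4 0.5 0.4]
```

Call:
arm_command(series=[100,0.4,-3.4,0,-6,100,0.8,-7,0,-12,100,1.3,-11,0,-18,100,1.7,-15,0,-19.6,100,1.7,-17,0,-19.6])

```text
clock: 6.92
eef_pos: [442.6, 152.5, 178.0]
tool_rot: [-3.134, 0.002, 1.915]
force: [-0.0, 0.2, 0.6]
width: 85.4
gripper_force: 0.0
```

Call:
arm_command(series=[100,0,0,2,0,100,0,0,4,0,100,0,0,4,0,100,0,0,4,0,100,0,0,4,0])

```text
clock: 7.33
eef_pos: [448.2, 152.5, 138.5]
tool_rot: [-3.138, 0.001, 1.91]
force: [0.9, -0.4, 0.4]
width: 85.9
gripper_force: 0.0
```

```bash
python3 go.py 448.3 151.5 20 109.4
python3 - <<'E'
from h import *
p,_=viewer.get_image("top")
for k,b,z in(("blue",(236,178,258,210),126),("green",(255,175,285,215),126),("red",(395,250,430,285),56)):
    try: print(k,find(p,k,b,z))
    except Exception as e: print(k,e)
cv2.imwrite("pics/t2.png",cv2.resize(p[165:295,210:370][:,:,::-1],None,fx=4.5,fy=4.5,interpolation=cv2.INTER_CUBIC))
E
```

```text
shift cm [-0.1  -0.02 11.85] roll 0.0 | clock 7.3333 pos [448.2 152.5 138.5] rpy [-1.798e+02  1.000e-01  1.094e+02] w 85.9 F [ 0.9 -0.4  0.4]
blue ((array([618.2, 177. ]), 51.6, 38.1, 1.3), array([248.6, 192.9]))
green ((array([615.7, 136.2]), 57.3, 40.6, -0.2), array([265.2, 193.7]))
red ((array([ 446.1, -226.2]), 50.6, 37.1, -21.0), array([411.3, 267.1]))
```

View pics/t2.png

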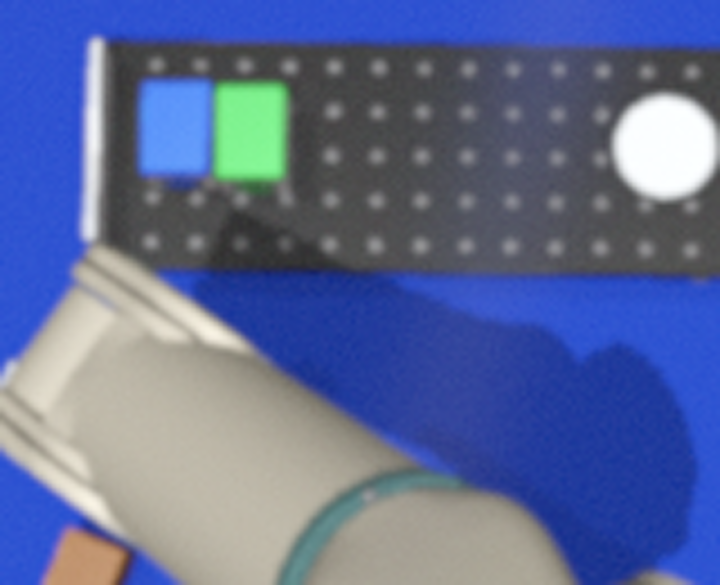

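```bash
cat > edge.py <<'E'
from h import *
import sys
p,_=viewer.get_image("top")
# back edges of the tops on the shelf (z=126): V crossing 165 per column
V=cv2.resize(p[178:212,236:330],None,fx=8,fy=8,interpolation=cv2.INTER_CUBIC)
hsv=cv2.cvtColor(V,cv2.COLOR_RGB2HSV)
for k,(a,b,smin) in {"blue":(100,114,100),"green":(45,80,70),"yellow":(22,36,70),"red":(172,6,70)}.items():
    H=hsv[...,0];hm=(H>=a)&(H<=b) if a<b else (H>=a)|(H<=b)
    m=(hm&(hsv[...,1]>smin)&(hsv[...,2]>165)).astype(np.uint8)
    cs=[c for c in cv2.findContours(m,0,1)[0] if cv2.contourArea(c)>4000]
    if not cs: continue
    M=np.zeros_like(m);cv2.drawContours(M,[max(cs,key=cv2.contourArea)],-1,1,-1)
    us=np.where(M.any(0))[0];us=us[(us>us.min()+25)&(us<us.max()-25)]
    uv=np.array([[u,np.where(M[:,u])[0].min()] for u in us]);W=cast("top",(uv+.5)/8-.5+[236,178],126)
    f=np.polyfit(W[:,1],W[:,0],1)
    vs=np.where(M.any(1))[0];vs=vs[(vs>vs.min()+30)&(vs<vs.max()-50)]
    L=cast("top",(np.array([[np.where(M[v])[0].min(),v] for v in vs])+.5)/8-.5+[236,178],126)
    Rr=cast("top",(np.array([[np.where(M[v])[0].max(),v] for v in vs])+.5)/8-.5+[236,178],126)
    print(k,"back x %.1f slope %.1f deg | left y %.1f right y %.1f | yaw L %.1f R %.1f"%(W[:,0].mean(),np.degrees(np.arctan(-f[0])),L[:,1].mean(),Rr[:,1].mean(),*[np.degrees(np.arctan(np.polyfit(q[:,0],q[:,1],1)[0])) for q in(L,Rr)]))
E
python3 edge.py
```

```text
blue back x 644.8 slope 1.3 deg | left y 197.1 right y 157.4 | yaw L 0.4 R 0.7
green back x 642.3 slope 1.3 deg | left y 155.9 right y 118.0 | yaw L 0.5 R -0.4
```

Call:
arm_command(series=[100,-0.1,0,3,0,100,-0.1,0,6,0,100,-0.1,0,9,0,100,-0.1,0,11.4,0,100,-0.1,0,11.8,0])

```text
clock: 7.85
eef_pos: [446.3, 150.1, 17.4]
tool_rot: [-3.133, 0.002, 1.91]
force: [0.1, -0.9, -0.5]
width: 85.4
gripper_force: 0.0
```

Call:
arm_command(series=[100,0,0,0,0,100,0,0,0,0,60,0,0,0,0,40,0,0,0,0,20,0,0,0,0])

```text
clock: 8.27
eef_pos: [448.6, 151.0, 21.0]
tool_rot: [-3.14, 0.001, 1.91]
force: [0.9, 0.0, 1.2]
width: 51.4
gripper_force: 0.6
```

Call:
arm_command(series=[20,0,0,0,0,20,0,0,0,0,20,0,0,0,0,20,0,0,0,0,20,0,0,0,0])

```text
clock: 8.68
eef_pos: [448.7, 151.0, 21.2]
tool_rot: [-3.14, 0.002, 1.91]
force: [-1.2, -0.1, 8.9]
width: 49.5
gripper_force: 61.9
```

Call:
arm_command(series=[20,0,0,-2.5,0,20,0,0,-5.5,0,20,0,0,-9,0,20,0,0,-12,0,20,0,0,-13,0])

```text
clock: 9.1
eef_pos: [449.5, 152.0, 153.8]
tool_rot: [3.14, 0.002, 1.91]
force: [-0.2, 0.2, -2.2]
width: 49.1
gripper_force: 63.2
```

Call:
arm_command(series=[20,0,0,0,0,20,0,0,0,0,20,0,0,0,0,20,0,0,0,0,20,0,0,0,0])

```text
clock: 9.52
eef_pos: [447.0, 150.8, 148.5]
tool_rot: [-3.134, 0.002, 1.91]
force: [-0.7, 1.5, -1.7]
width: 49.3
gripper_force: 63.2
```

```bash
python3 go.py 619.7 95 140 89.8
```

```text
shift cm [-11.01  14.42   0.85] roll 19.7 | clock 9.5167 pos [447.  150.8 148.5] rpy [-1.796e+02  1.000e-01  1.095e+02] w 49.3 F [-0.7  1.5 -1.7]
```

Call:
arm_command(series=[20,-2.5,3,-1,6,20,-5.5,6.5,-2,12,20,-8.3,10.2,-2,18,20,-10.2,13,-2,19.7,20,-11,14.3,-2,19.7])

```text
clock: 9.93
eef_pos: [624.7, 91.4, 168.3]
tool_rot: [-3.141, 0.005, 1.56]
force: [0.5, 0.1, -1.9]
width: 49.3
gripper_force: 63.2
```

Call:
arm_command(series=[20,0,0,0,0,20,0,0,0,0,20,0,0,0,0,20,0,0,0,0,20,0,0,0,0])

```text
clock: 10.35
eef_pos: [618.2, 95.8, 169.3]
tool_rot: [-3.137, 0.003, 1.568]
force: [-0.7, 0.2, -1.1]
width: 49.2
gripper_force: 63.2
```

```bash
python3 go.py 619.7 97.3 95 89.8
```

```text
shift cm [0.15 0.15 7.43] roll 0.1 | clock 10.35 pos [618.2  95.8 169.3] rpy [-179.7    0.2   89.9] w 49.2 F [-0.7  0.2 -1.1]
```

Call:
arm_command(series=[20,0,0.15,2,0,20,0,0.15,4,0,20,0,0.15,5.5,0,20,0,0.15,6.4,0,20,0,0.15,6.8,0])

```text
clock: 10.77
eef_pos: [619.4, 94.8, 100.2]
tool_rot: [-3.136, 0.004, 1.567]
force: [0.3, -1.0, -0.2]
width: 49.7
gripper_force: 63.2
```

Call:
arm_command(series=[20,0,0,0,0,20,0,0,0,0,20,0,0,0,0,20,0,0,0,0,20,0,0,0,0])

```text
clock: 11.18
eef_pos: [621.1, 94.9, 102.1]
tool_rot: [-3.139, 0.003, 1.566]
force: [-0.5, 1.0, -1.4]
width: 49.3
gripper_force: 63.2
```

```bash
python3 go.py 619.7 97.3 91.2 89.8
```

```text
shift cm [ 0.24 -0.15  1.09] roll -0.1 | clock 11.1833 pos [621.1  94.9 102.1] rpy [-179.9    0.2   89.7] w 49.3 F [-0.5  1.  -1.4]
```

Call:
arm_command(series=[20,0.1,-0.1,0.3,0,20,0.2,-0.15,0.6,0,20,0.2,-0.15,0.8,0,20,0.2,-0.15,0.8,0,20,0.2,-0.15,0.8,0])

```text
clock: 11.6
eef_pos: [619.0, 96.8, 93.0]
tool_rot: [-3.138, 0.003, 1.566]
force: [0.4, 0.1, -1.2]
width: 49.4
gripper_force: 63.2
```

Call:
arm_command(series=[20,0,0,0.07,0,20,0,0,0.14,0,20,0,0,0.2,0,20,0,0,0.26,0,20,0,0,0.26,0])

```text
clock: 12.02
eef_pos: [619.2, 96.7, 91.3]
tool_rot: [-3.138, 0.003, 1.566]
force: [-2.2, -0.9, 3.1]
width: 48.9
gripper_force: 63.8
```

```bash
python3 go.py 619.7 97.3 91.2 89.8
```

```text
shift cm [0.06 0.05 0.01] roll -0.1 | clock 12.0167 pos [619.2  96.7  91.3] rpy [-179.8    0.2   89.7] w 48.9 F [-2.2 -0.9  3.1]
```

Call:
arm_command(series=[62,0,0,0.05,0,66,0,0,0.05,0,80,0,0,0,0,100,0,0,0,0,100,0,0,0,0])

```text
clock: 12.43
eef_pos: [619.2, 96.8, 90.7]
tool_rot: [-3.138, 0.003, 1.566]
force: [0.0, 0.7, 0.6]
width: 85.5
gripper_force: 0.0
```

Call:
arm_command(series=[100,0,0,-0.5,0,100,0,0,-2,0,100,0,0,-5,0,100,-1.5,-0.8,-8,0,100,-4,-2.2,-8,0])

```text
clock: 12.85
eef_pos: [601.7, 62.2, 177.1]
tool_rot: [3.133, -0.003, 1.571]
force: [1.0, 0.3, 0.4]
width: 85.5
gripper_force: 0.0
```

Call:
arm_command(series=[100,-3.5,-1.8,0,0,100,-7,-3.7,0,0,100,-10.5,-5.6,0,0,100,-14,-7.5,0,0,100,-17.5,-9.4,0,0])

```text
clock: 13.27
eef_pos: [501.5, -118.9, 172.3]
tool_rot: [-3.139, 0.003, 1.567]
force: [1.3, -0.6, 0.3]
width: 85.6
gripper_force: 0.0
```

Call:
arm_command(series=[100,-3,-1.6,0,7,100,-6,-3.2,0,14,100,-9,-4.8,0,20.5,100,-10.8,-5.7,0,20.5,100,-10.8,-5.7,0,20.5])

```text
clock: 13.68
eef_pos: [441.9, -230.5, 172.4]
tool_rot: [-3.138, 0.008, 1.2]
force: [-0.8, 1.0, -0.6]
width: 85.5
gripper_force: 0.0
```

```bash
python3 edge.py; python3 go.py 446 -226.2 140 69.2
```

```text
blue back x 644.7 slope 1.1 deg | left y 196.9 right y 157.4 | yaw L 0.5 R 0.7
green back x 642.2 slope 1.1 deg | left y 155.9 right y 119.0 | yaw L 0.6 R -1.1
yellow back x 644.5 slope -0.6 deg | left y 117.7 right y 79.6 | yaw L -0.7 R -0.2
shift cm [0.23 0.16 3.26] roll -0.2 | clock 13.7333 pos [ 443.7 -227.8  172.6] rpy [-179.9    0.3   69. ] w 85.5 F [-0.1  0.1 -0.3]
```

Call:
arm_command(series=[100,0.2,0.15,3,0,100,0.2,0.15,6,0,100,0.2,0.15,9,0,100,0.2,0.15,12,0,100,0.2,0.15,15,0])

```text
clock: 14.15
eef_pos: [447.9, -222.9, 21.4]
tool_rot: [-3.141, 0.003, 1.211]
force: [0.8, -0.5, 0.7]
width: 85.5
gripper_force: 0.0
```

Call:
arm_command(series=[100,0,0,0,0,100,0,0,0,0,60,0,0,0,0,40,0,0,0,0,20,0,0,0,0])

```text
clock: 14.57
eef_pos: [447.9, -224.7, 24.1]
tool_rot: [3.14, 0.004, 1.208]
force: [-0.3, 1.1, -0.9]
width: 51.6
gripper_force: 0.0
```

Call:
arm_command(series=[20,0,0,0,0,20,0,0,0,0,20,0,0,0,0,20,0,0,0,0,20,0,0,0,0])

```text
clock: 14.98
eef_pos: [447.8, -224.8, 24.3]
tool_rot: [3.14, 0.004, 1.208]
force: [0.4, 0.8, 7.4]
width: 49.3
gripper_force: 62.8
```

Call:
arm_command(series=[20,0,0,-2.5,0,20,0,0,-5.5,0,20,0,0,-9,0,20,0,0,-12.5,0,20,0,0,-15.5,0])

```text
clock: 15.4
eef_pos: [447.2, -223.9, 180.5]
tool_rot: [-3.142, 0.004, 1.208]
force: [0.2, -0.7, -2.2]
width: 49.0
gripper_force: 63.0
```

```bash
python3 go.py 619.3 56 170 89.8
```

```text
shift cm [32.28  6.17  1.05] roll -20.6 | clock 15.4 pos [ 447.2 -223.9  180.5] rpy [-180.     0.2   69.2] w 49.0 F [ 0.2 -0.7 -2.2]
```

Call:
arm_command(series=[20,3,0.6,0,-4,20,6.5,1.2,0,-8,20,10,1.9,0,-12,20,13.5,2.6,0,-16,20,17,3.2,0,-20.6])

```text
clock: 15.82
eef_pos: [537.9, -75.4, 177.9]
tool_rot: [-3.14, 0.004, 1.57]
force: [0.2, -0.9, -2.0]
width: 48.9
gripper_force: 63.3
```

```bash
python3 go.py 619.3 57 170 89.8
```

```text
shift cm [13.24  8.13  0.79] roll 0.2 | clock 15.8167 pos [537.9 -75.4 177.9] rpy [-179.9    0.2   90. ] w 48.9 F [ 0.2 -0.9 -2. ]
```

Call:
arm_command(series=[20,3.4,2,0,0,20,6.8,4.2,0,0,20,10,6.1,0,0,20,12,7.6,0,0,20,13,8.1,0.5,0])

```text
clock: 16.23
eef_pos: [621.2, 58.7, 173.0]
tool_rot: [3.14, -0.001, 1.572]
force: [-0.1, 0.1, -1.1]
width: 49.0
gripper_force: 63.2
```

Call:
arm_command(series=[20,0,0,0,0,20,0,0,0,0,20,0,0,0,0,20,0,0,2,0,20,0,0,4,0])

```text
clock: 16.65
eef_pos: [619.0, 50.8, 131.9]
tool_rot: [-3.141, 0.004, 1.565]
force: [0.0, -1.2, -2.9]
width: 49.3
gripper_force: 63.2
```

Call:
arm_command(series=[20,0,0,0,0,20,0,0,0,0,20,0,0,0,0,20,0,0,0,0,20,0,0,0,0])

```text
clock: 17.07
eef_pos: [619.2, 53.3, 132.2]
tool_rot: [-3.14, 0.003, 1.568]
force: [1.1, -0.6, -2.6]
width: 49.3
gripper_force: 63.1
```

```bash
python3 go.py 619.3 57.5 97 89.8
```

```text
shift cm [0.42 0.01 3.52] roll 0.0 | clock 17.0667 pos [619.2  53.3 132.2] rpy [-179.9    0.2   89.8] w 49.3 F [ 1.1 -0.6 -2.6]
```

Call:
arm_command(series=[20,0.1,0,1,0,20,0.2,0,2,0,20,0.3,0,2.8,0,20,0.45,0,3.4,0,20,0.45,0,3.4,0])

```text
clock: 17.48
eef_pos: [617.7, 58.1, 95.3]
tool_rot: [-3.136, 0.003, 1.569]
force: [-0.6, -0.6, -0.9]
width: 49.1
gripper_force: 63.1
```

Call:
arm_command(series=[20,0,0,0,0,20,0,0,0,0,20,0,0,0,0,20,0,0,0,0,20,0,0,0,0])

```text
clock: 17.9
eef_pos: [618.5, 57.8, 97.1]
tool_rot: [-3.138, 0.003, 1.568]
force: [1.0, -0.9, -2.4]
width: 48.8
gripper_force: 63.1
```

```bash
python3 go.py 619.3 59.5 94.2 89.8
python3 - <<'E'
from h import *
p,_=viewer.get_image("scene");cv2.imwrite("pics/s4.png",cv2.resize(p[180:290,340:470][:,:,::-1],None,fx=5.4,fy=5.4,interpolation=cv2.INTER_CUBIC))
E
```

```text
shift cm [0.17 0.08 0.29] roll 0.0 | clock 17.9 pos [618.5  57.8  97.1] rpy [-179.8    0.2   89.8] w 48.8 F [ 1.  -0.9 -2.4]
```

View pics/s4.png

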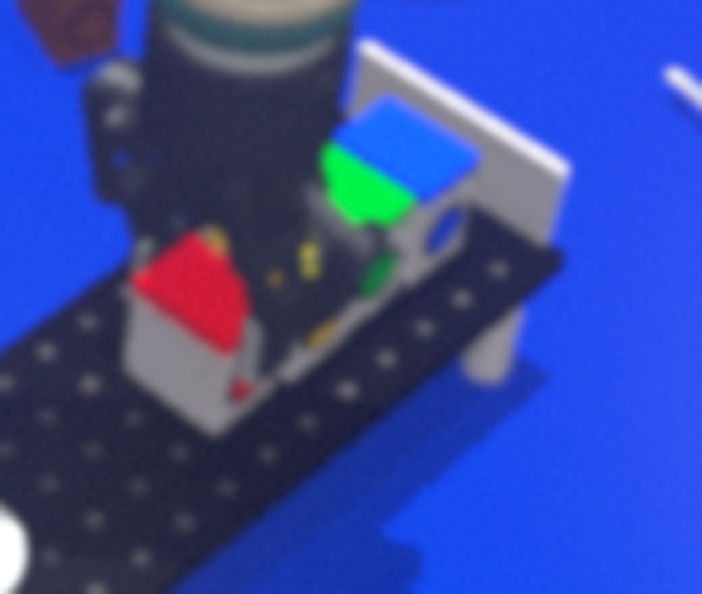

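Red is at about (190,310) in the crop, next to yellow with a small gap. I lower it in place.

Call:
arm_command(series=[20,0.05,0.07,0.07,0,20,0.05,0.07,0.14,0,20,0.05,0.07,0.2,0,20,0.05,0.07,0.27,0,20,0.05,0.07,0.3,0])

```text
clock: 18.37
eef_pos: [619.1, 58.3, 94.5]
tool_rot: [-3.138, 0.003, 1.568]
force: [-1.8, -1.1, 7.0]
width: 49.5
gripper_force: 63.9
```

Call:
arm_command(series=[20,0,0,0,0,20,0,0,0,0,20,0,0,0,0,20,0,0,0,0,20,0,0,0,0])

```text
clock: 18.78
eef_pos: [619.1, 58.4, 94.5]
tool_rot: [-3.138, 0.003, 1.568]
force: [-2.5, -1.2, 5.6]
width: 49.1
gripper_force: 63.9
```

Call:
arm_command(series=[62,0,0,0.05,0,66,0,0,0.05,0,80,0,0,0,0,100,0,0,0,0,100,0,0,0,0])

```text
clock: 19.2
eef_pos: [619.2, 58.3, 93.7]
tool_rot: [-3.138, 0.003, 1.568]
force: [-0.1, -0.5, -0.8]
width: 84.8
gripper_force: 0.0
```

Call:
arm_command(series=[100,0,0,-0.5,0,100,0,0,-2,0,100,0,0,-5,0,100,0,0,-8,0,100,0,-3,-9,0])

```text
clock: 19.62
eef_pos: [596.6, 59.7, 188.5]
tool_rot: [3.132, -0.001, 1.565]
force: [1.8, 1.2, 1.3]
width: 86.1
gripper_force: 0.0
```

Call:
arm_command(series=[100,0,-4,0,0,100,0,-8,0,0,100,0,-12,0,0,100,0,-14,0,0,100,0,-14,0,0])

```text
clock: 20.03
eef_pos: [444.0, 58.3, 184.8]
tool_rot: [-3.134, 0.006, 1.57]
force: [-0.6, 0.6, -0.3]
width: 85.6
gripper_force: 0.0
```

```bash
python3 edge.py; python3 go.py 619.3 135 180 89.8;python3 - <<'E'
from h import *
p,_=viewer.get_image("top")
cv2.imwrite("pics/t3.png",cv2.resize(p[165:240,220:340][:,:,::-1],None,fx=6,fy=6,interpolation=cv2.INTER_CUBIC))
E
```

```text
blue back x 644.7 slope 1.1 deg | left y 197.0 right y 157.4 | yaw L 0.3 R 0.5
green back x 642.2 slope 1.3 deg | left y 155.9 right y 119.0 | yaw L 0.5 R -1.0
yellow back x 644.5 slope -0.5 deg | left y 117.7 right y 79.6 | yaw L -0.7 R -0.3
red back x 644.1 slope 0.4 deg | left y 73.4 right y 34.6 | yaw L -1.8 R 0.4
shift cm [ 7.65 17.16  0.52] roll 0.1 | clock 20.0833 pos [447.6  58.7 185.2] rpy [-179.8    0.3   89.9] w 85.4 F [ 0.4 -0.3  0.4]
```

View pics/t3.png

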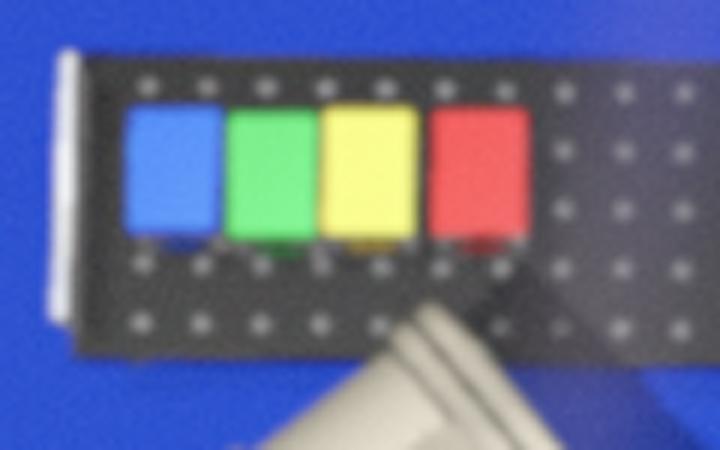

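Order and alignment are right, but green (275,175) stands about 2 mm nearer the robot than the others. Red (480,170) is about 8–9 mm from yellow (370,170). I mend both, green first.

Call:
arm_command(series=[100,1.6,3.5,0,0,100,3.2,7.2,0,0,100,4.8,11,0,0,100,6.5,14.7,0,0,100,7.65,17.1,0,0])

```text
clock: 20.55
eef_pos: [625.7, 136.8, 183.6]
tool_rot: [3.141, 0.0, 1.566]
force: [0.5, 0.5, -0.1]
width: 85.4
gripper_force: 0.0
```

Call:
arm_command(series=[100,0,0,0,0,100,0,0,0,0,100,0,0,0,0,100,0,0,1.5,0,100,0,0,3,0])

```text
clock: 20.97
eef_pos: [620.5, 134.2, 154.4]
tool_rot: [-3.14, 0.003, 1.567]
force: [-0.1, -0.8, -0.8]
width: 85.3
gripper_force: 0.0
```

Call:
arm_command(series=[100,0,0,0,0,100,0,0,0,0,100,0,0,0,0,100,0,0,0,0,100,0,0,0,0])

```text
clock: 21.38
eef_pos: [620.9, 135.1, 154.7]
tool_rot: [-3.14, 0.003, 1.568]
force: [-0.1, -0.2, -0.2]
width: 85.6
gripper_force: 0.0
```

```bash
python3 go.py 619.3 135 97 89.8
```

```text
shift cm [-0.01 -0.16  5.77] roll 0.0 | clock 21.3833 pos [620.9 135.1 154.7] rpy [-179.9    0.2   89.8] w 85.6 F [-0.1 -0.2 -0.2]
```

Call:
arm_command(series=[100,0,-0.1,1.5,0,100,0,-0.1,3,0,100,0,-0.15,4.5,0,100,0,-0.15,5.5,0,100,0,-0.15,5.7,0])

```text
clock: 21.8
eef_pos: [617.8, 134.3, 95.1]
tool_rot: [-3.136, 0.004, 1.568]
force: [-0.4, -0.6, -0.6]
width: 85.1
gripper_force: 0.0
```

Call:
arm_command(series=[100,0,0,0,0,100,0,0,0,0,100,0,0,0,0,100,0,0,0,0,100,0,0,0,0])

```text
clock: 22.22
eef_pos: [619.2, 134.9, 97.3]
tool_rot: [-3.139, 0.003, 1.568]
force: [0.2, 0.1, 0.5]
width: 85.5
gripper_force: 0.0
```

```bash
python3 go.py 619.3 135 97 89.8
```

```text
shift cm [0.01 0.01 0.03] roll 0.0 | clock 22.2167 pos [619.2 134.9  97.3] rpy [-179.9    0.2   89.8] w 85.5 F [0.2 0.1 0.5]
```

Call:
arm_command(series=[75,0,0,0,0,65,0,0,0,0,60,0,0,0,0,50,0,0,0,0,50,0,0,0,0])

```text
clock: 22.63
eef_pos: [618.9, 135.0, 97.0]
tool_rot: [-3.139, 0.003, 1.568]
force: [-0.7, -0.0, 3.4]
width: 49.4
gripper_force: 63.3
```

Call:
arm_command(series=[62,0,0,0,0,66,0,0,0,0,80,0,0,0,0,100,0,0,0,0,100,0,0,0,0])

```text
clock: 23.05
eef_pos: [618.7, 134.8, 96.5]
tool_rot: [-3.138, 0.003, 1.568]
force: [0.0, -0.0, -0.1]
width: 85.7
gripper_force: 0.0
```

Call:
arm_command(series=[100,0,0,-1,0,100,0,0,-3,0,100,0,0,-6,0,100,0,0,-7,0,100,-2,0,-7,0])

```text
clock: 23.47
eef_pos: [620.7, 121.6, 171.3]
tool_rot: [3.138, -0.004, 1.574]
force: [0.8, 0.3, -0.6]
width: 85.5
gripper_force: 0.0
```

Call:
arm_command(series=[100,-3,0,0,0,100,-5.6,0,0,0,100,-5.6,0,0,0,100,-5.6,0,0,0,100,-5.6,0,0,0])

```text
clock: 23.88
eef_pos: [618.9, 59.7, 167.3]
tool_rot: [-3.139, 0.002, 1.568]
force: [0.2, -0.1, -0.3]
width: 85.4
gripper_force: 0.0
```

```bash
python3 go.py 619.3 58 94.5 89.8
```

```text
shift cm [-0.17  0.04  7.28] roll 0.0 | clock 23.8833 pos [618.9  59.7 167.3] rpy [-1.798e+02  1.000e-01  8.980e+01] w 85.4 F [ 0.2 -0.1 -0.3]
```

Call:
arm_command(series=[100,-0.3,0.04,1.5,0,100,-0.5,0.04,3.5,0,100,-0.5,0.04,5.5,0,100,-0.5,0.04,6.8,0,100,-0.5,0.04,7.2,0])

```text
clock: 24.3
eef_pos: [617.4, 55.1, 92.8]
tool_rot: [-3.135, 0.003, 1.57]
force: [0.6, -0.1, 0.1]
width: 85.7
gripper_force: 0.0
```

Call:
arm_command(series=[100,0,0,0,0,100,0,0,0,0,70,0,0,0,0,60,0,0,0,0,50,0,0,0,0])

```text
clock: 24.72
eef_pos: [619.5, 53.9, 95.8]
tool_rot: [-3.14, 0.003, 1.568]
force: [0.9, 0.2, -0.2]
width: 51.7
gripper_force: 0.0
```

Call:
arm_command(series=[20,0,0,0,0,20,0,0,0,0,20,0,0,0,0,20,0,0,-0.15,0,20,0,0,-0.3,0])

```text
clock: 25.13
eef_pos: [618.7, 53.5, 97.7]
tool_rot: [-3.137, 0.003, 1.568]
force: [0.3, -0.5, -1.6]
width: 49.2
gripper_force: 62.5
```

```bash
python3 go.py 619.3 59.7 97 89.8
```

```text
shift cm [0.62 0.06 0.07] roll 0.0 | clock 25.1333 pos [618.7  53.5  97.7] rpy [-179.8    0.2   89.8] w 49.2 F [ 0.3 -0.5 -1.6]
```

Call:
arm_command(series=[20,0.15,0,0,0,20,0.3,0,0,0,20,0.45,0.03,0,0,20,0.58,0.05,0,0,20,0.58,0.05,0,0])

```text
clock: 25.55
eef_pos: [619.4, 60.3, 97.7]
tool_rot: [-3.138, 0.003, 1.569]
force: [-0.5, -1.4, -1.5]
width: 48.6
gripper_force: 62.5
```

Call:
arm_command(series=[20,0,0,0,0,20,0,0,0.07,0,20,0,0,0.14,0,20,0,0,0.2,0,20,0,0,0.26,0])

```text
clock: 25.97
eef_pos: [619.4, 59.4, 96.0]
tool_rot: [-3.138, 0.004, 1.568]
force: [-3.2, -1.3, 8.8]
width: 49.6
gripper_force: 63.7
```

```bash
python3 go.py 619.3 59.3 95.5 89.8
```

```text
shift cm [-0.01 -0.01  0.05] roll 0.0 | clock 25.9667 pos [619.4  59.4  96. ] rpy [-179.8    0.2   89.8] w 49.6 F [-3.2 -1.3  8.8]
```

Contact. I release, back off and check.

Call:
arm_command(series=[62,0,0,-0.02,0,66,0,0,0,0,80,0,0,0,0,100,0,0,0,0,100,0,0,0,0])

```text
clock: 26.38
eef_pos: [619.5, 59.6, 95.2]
tool_rot: [-3.138, 0.003, 1.568]
force: [0.7, 0.8, -0.4]
width: 85.0
gripper_force: 0.0
```

Call:
arm_command(series=[100,0,0,-0.5,0,100,0,0,-2,0,100,0,0,-5,0,100,0,0,-8,0,100,-1,-3,-9,0])

```text
clock: 26.8
eef_pos: [596.9, 53.6, 190.2]
tool_rot: [3.132, -0.003, 1.569]
force: [0.8, 0.1, 1.3]
width: 85.5
gripper_force: 0.0
```

Call:
arm_command(series=[100,-3,-3,0,0,100,-6,-6,0,0,100,-9,-9,0,0,100,-12,-12,0,0,100,-13,-12,0,0])

```text
clock: 27.22
eef_pos: [462.3, -84.3, 185.8]
tool_rot: [-3.13, 0.008, 1.564]
force: [-0.8, 0.5, -0.2]
width: 85.3
gripper_force: 0.0
```

Call:
arm_command(series=[100,0,0,0,0,100,0,0,0,0,100,0,0,0,0,100,0,0,0,0,100,0,0,0,0])

```text
clock: 27.63
eef_pos: [470.2, -78.3, 186.3]
tool_rot: [-3.139, 0.002, 1.57]
force: [-0.4, -1.0, 0.7]
width: 85.4
gripper_force: 0.0
```

```bash
python3 edge.py
python3 - <<'E'
from h import *
p,_=viewer.get_image("top");q,_=viewer.get_image("scene")
a=cv2.resize(p[165:240,220:340][:,:,::-1],(480,300),interpolation=cv2.INTER_CUBIC)
b=cv2.resize(q[180:300,310:470][:,:,::-1],(400,300),interpolation=cv2.INTER_CUBIC)
cv2.imwrite("pics/f.png",np.vstack([a,cv2.copyMakeBorder(b,0,0,0,80,0)]))
E
```

```text
blue back x 644.7 slope 0.8 deg | left y 196.9 right y 157.4 | yaw L 0.3 R 0.4
green back x 643.4 slope 0.9 deg | left y 155.9 right y 119.0 | yaw L 0.6 R -0.9
yellow back x 644.6 slope -0.7 deg | left y 117.8 right y 79.5 | yaw L -0.2 R 0.1
red back x 644.2 slope -0.7 deg | left y 77.2 right y 40.2 | yaw L -0.1 R -1.5
```

View pics/f.png

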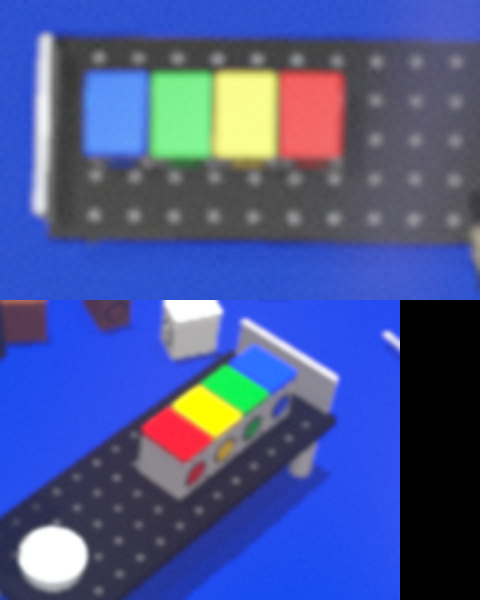

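The final views show blue, green, yellow, red in one tight, square row. The gaps are about 2–4 mm and the back edges agree to about 1 mm. I hand the job in.

```bash
python3 -c "
from cell import workorder;print(workorder.finish_job())"
```

```text
the job is handed in; nothing more can be done
None
```

The job is handed in at about 28 s on the clock: blue, green, yellow and red stand upright in one straight row on the shelf, with gaps of about 2–4 mm and back edges aligned to about 1 mm by camera; green and red each needed one small correction after placing, and no verdict came back.

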